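# Change over the bangles in the expanding clamp

## Robot

A 6-joint arm with a two-finger parallel gripper is mounted at the origin on a cart in front of the work surface, level with it; the furniture and walls round the work are solid. World frame = base frame: x ahead of the robot, y to its left, z up, the work surface at z = 0. Lengths are in m, angles in degrees, forces in N, time in s.
With the tool pointing down it reaches from about 0.3 to 0.75 m from the base axis. Payload 8.5 kg.
Tool frame: the origin (TCP) lies midway between the tips of the shut fingers; the grasp point (between the pads) lies env.tcp_to_grasp behind it (env.tcp_to_grasp is the distance from the TCP to the grasp point, in m); z points along the fingers, y is the line along which they close (so a half turn about z gives the same grasp; the last joint's range is limited). The gripper opens to 85 mm and grips with 20 to 120 N. Pads are 22 mm wide; open, the fingers measure 114 mm over their backs; the gripper's body (76 mm by 85 mm) begins 54 mm behind the grasp point. The pads swing forward as they close: fully open they stand 13 mm farther back than shut.
Start: joints at [-85.044, 21.807, 74.336, -0, 83.858, -12.336], TCP at [0.163, -0.525, 0.231] pointing down, gripper open.
Joint ranges: [-178.18, 178.18], [-50.72, 133.34], [12.68, 142.11], [-81.47, 261.47], [9.98, 163.14], [-165.26, 165.26]. Speed limits (degrees/s): [136.94, 136.94, 180, 180, 180, 180].

## Interface

Orientations are given as a 3x3 rotation matrix whose columns are the frame's x, y, z axes.
In Python, from rig import observe, optics, job, env gives the robot as it stands. The module is installed in compiled form; this text tells all that it offers.
- The arm moves only by the shell command python3 -m jog 'ROWS' [FORCE]. ROWS is JSON, a list of rows, each a list of 7 numbers: the turn, a rotation vector about the tool's x, y, z in rad, then the shift along the tool's x, y, z in m, then the opening in per cent of the stroke, from 0 (shut) to 100 (fully open). A call has 1 to 10 rows; each row shifts and turns the commanded pose from where the row before left it, along the tool's axes as they then stand; what a row does not reach is not made up. A row lasts 1/8 s, in which the tool goes at most 62.5 mm and 10.7 degrees, less where a joint would pass 70% of its speed; a pose out of reach is approached as far as the arm can. A call is refused whole if a number of a shift passes 0.0625 or a number of a turn 0.188, either way. A call with a gripper value outside its range is refused whole. The fingers move at their own pace and stop on an object; FORCE is the grip in N (left out, the last holds). Time passes only in rows, so rows that do not move let the fingers close. It gives the time, the measured TCP pose, the force, the opening and the grip force at its end, in the units of the state.
- observe(): the state, without advancing time (a new reading comes with each control period).
- optics.get_image(name): name is "side" or "top"; returns a dict with "pixels" (420x560x3 uint8, red, green, blue), "mtx" (3x3 intrinsics, pixels), "dist_coeffs" ([k1, k2, p1, p2, k3] as OpenCV has them; the pictures are not rectified), "rvec" (rotation vector, rad) and "tvec" (3), from world to camera coordinates, as OpenCV has them. Camera axes: x right, y down, z forward; pixel columns grow to the right and rows downward; lengths in m; the calibration is good to about 2 mm. A picture is of the moment at which its call begins. There is no depth.
- job.close_job(): hands the job in; it is judged then, once.
The state is a dict: "time_s": time; "q": joint angles; "qvel": joint speeds; "joint_efforts": joint torques, N m; "position": TCP position; "tool_rot": TCP orientation; "ft_force": force on the tool from outside, world axes, zero at the start; "wrist_torque": the same for the moment, N m; "grip_width": finger opening in m; "gripper_force": force on a finger pad.
Only numpy, scipy, OpenCV 4.12 (cv2) and the standard library are available. Lean on these libraries where they do the work, as an engineer would, in place of code of your own. Each camera call takes 0.05 s, during which the arm holds its last target. There are 200 camera calls.

## Task

The bangle in the expanding clamp is finished: swing the clamp's lever back to the one-dot mark to free it, lift it off and stand it upright in the slot of the oak cradle. Then lift every bangle hanging on the stand off its hook, slip them all side by side onto the clamp's shoes, and set the lever to the two-dot mark so that they are gripped for polishing. Never take the lever near the three-dot mark, which would dent these thin bangles, do not let a bangle fall on the table, and leave the tin, the bead bracelet and the pliers where they lie.

Things in the scene. Friction and masses are not known exactly. Their poses are not given: they have to be found in the camera images.
- bangle_clamp: fixed bench clamp, grey cast housing (84 mm wide, top 162 mm high), origin on the table. In its frame a horizontal mandrel runs along x at y = 0, 120 mm up, free end towards -x (the robot), 109 mm from the origin; nothing stands under it. Three steel shoes (x = -90 to -20 mm) form a split sleeve on it; behind them at x = -20 mm a 61 mm wide, 30 mm long shoulder, then the housing
- mandrel_shoulder (a point): point on the mandrel's axis at the shoulder's front face; the shoes reach from here 70 mm along the clamp's -x, the nose 89 mm. Sleeve diameter 47 mm at lever 0 (a bangle, 56 mm inside, slips over it with 4.5 mm to spare all round); its radius grows 6.7 mm per rad of lever, so from about 0.68 rad it grips and centres bangles, and none can go on or off
- clamp_lever (a joint): angle of the clamp's lever, rad, growing clockwise seen from above: 0 = one-dot mark (bangles free; lever points to the clamp's -y), 0.8 = two-dot mark (grips), 1.5 = three-dot mark (too tight; lever points nearly to -x). Stays where left; about 2.5 N at the knob moves it, a little more against bangles. Stops at 0 and 1.6
- lever_knob (a point): middle of the upright black grip at the end of the lever, 24 mm in diameter, 41 mm high (from 22 mm below this point to 19 mm above it), 77 mm above the table; the steel arm lies just under it. The grip circles the pivot at 100 mm
- lever_pivot (a point): on the upright axis of the lever, at the height of lever_knob; beside the mandrel (100 mm to the clamp's -y of the mandrel's axis)
- hook_stand: fixed oak stand, 285 mm wide, origin on the table; its bar (top 155 mm high, front at x = +5 mm) carries three steel hooks at y = -105, 0 and +105 mm in its frame: level rods 8 mm thick, 144 mm up, running along -x to upturned tips at x = -78 mm that stand 8 mm above the rod, so a bangle must rise at least 10 mm before it is drawn off to -x
- bangle1: plain steel bangle (may be absent): ring 64 mm outside, 56 mm inside, 14 mm wide, 60 g; origin at its centre, axis along its x. It hangs upright on a hook, centre 24 mm below the rod's axis and 36 to 50 mm in front of the stand's origin; best taken from above across its outside diameter, at its centre's height or up to 10 mm above
- bangle2: a bangle like bangle1 (may be absent)
- bangle3: a bangle like bangle1 (may be absent)
- finished_bangle: a bangle like bangle1, but it starts gripped on the shoes of the clamp, its centre on the mandrel's axis about 7 to 25 mm in front of the shoulder
- oak_cradle: loose oak block 70 x 110 x 28 mm, 0.5 kg, origin under its centre, with one slot in its top: 20 mm wide along its x, 54 mm long along its y, 18 mm deep. A bangle stands upright in it with its axis along the block's x, resting on the ends of the slot, its centre then about 45 mm above the table
- cradle_slot (a point): centre of the slot's mouth, 28 mm above the table
- tin2: bystander: round aluminium tin, 58 mm wide, 23 mm high
- jade_bracelet: bystander: bead bracelet lying flat, 68 mm wide, 11 mm high
- pliers_flat: bystander: pliers lying flat, 145 mm long, 12 mm high
Not all that is in view belongs to the job. What is shaped like the finished_bangle but turquoise is not meant.

How it is judged:
By the outcome, as a careful person would: the job done as asked, in the order asked, and still so for the second after the job is handed in, with the robot touching nothing.
Of bangle1, bangle2, bangle3 only 2 to 3 are there at a start; the rules pass over those that are not, and their reading is None.
At some moment in a run one of oak_cradle may be knocked a few centimetres aside while the robot is not near it.
It also fails if it takes over 210 s, if anything falls off the work surface, if the arm or the gripper's body presses on something with over 40 N, if the wrist force passes 120 N, or if a joint passes its speed limit or range.

## Working session

There is one attempt and no reset: what is moved stays moved. The work goes in short steps, Python scripts to look and compute and a shell command to move; the robot and the scene stay as the last step left them, time stands still between calls to the robot, and variables do not carry over. Pictures are saved under pics/ and viewed, at most 14 in all, crops included, and the job is handed in when it is done.

```bash
mkdir -p pics
python3 - <<'E'
from rig import observe, optics, env
import cv2
for n in("top","side"):
    d=optics.get_image(n); cv2.imwrite(f"pics/{n}0.png",d["pixels"][:,:,::-1]); print(n,d["mtx"].tolist(),d["dist_coeffs"],d["rvec"],d["tvec"])
s=observe(); print(s, env.tcp_to_grasp)
E
```

```text
top [[515.2224506637809, 0.0, 280.48545806965603], [0.0, 515.2224506637809, 213.73123867140524], [0.0, 0.0, 1.0]] [0.06607884 0.         0.         0.         0.        ] [ 2.17925421 -2.15716772  0.07183135] [-0.02457845  0.49186428  1.22556736]
side [[479.76069337140194, 0.0, 277.37126719685585], [0.0, 479.76069337140194, 218.30270776144238], [0.0, 0.0, 1.0]] [-0.08127356  0.          0.          0.          0.        ] [ 0.59721576 -2.307068    1.5700688 ] [0.42294401 0.20126981 1.19991718]
{'time_s': 0.1, 'q': array([-8.50465405e+01,  2.18374352e+01,  7.43777526e+01, -1.06922416e-04,
        8.38565374e+01, -1.23362984e+01]), 'qvel': array([ 0.03188837, -0.00282006, -0.18274507,  0.04280766,  0.0530109 ,
        0.00555925]), 'joint_efforts': array([ 3.83676597e-03, -4.49222195e+01, -2.31654310e+01, -1.70921726e-04,
        3.72185270e-03, -6.34042792e-06]), 'position': array([ 0.16343326, -0.52490065,  0.2307863 ]), 'tool_rot': array([[ 9.54813897e-01,  2.97204322e-01, -1.09940529e-04],
       [ 2.97204224e-01, -9.54813120e-01,  1.24700437e-03],
       [ 2.65642429e-04, -1.22333189e-03, -9.99999216e-01]]), 'ft_force': array([-0.44998287,  0.47008571,  0.53005069]), 'wrist_torque': array([ 0.00448553, -0.01175739, -0.04367934]), 'gripper_force': 0.0, 'grip_width': 0.08541548294996867} 0.0187
```

View pics/top0.png

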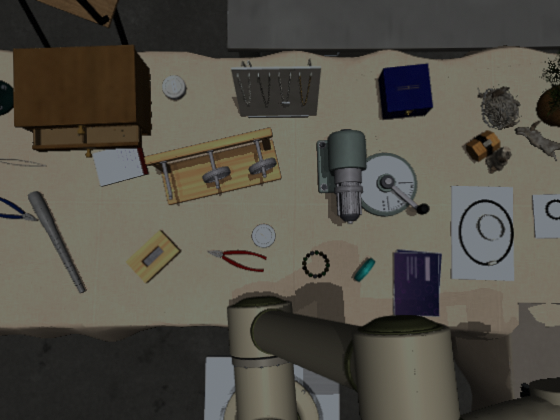

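View pics/side0.png

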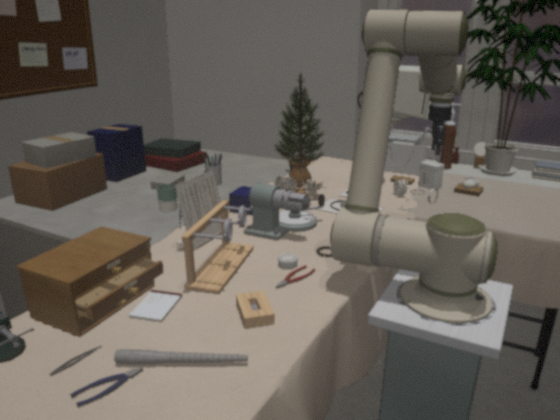

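Top picture: clamp at (345,175) with its dial and knob at (423,209), stand at (220,165) with bangles at about (215,175) and (262,163), cradle (153,256), tin (263,236), beads (316,264), turquoise decoy (364,269), pliers (240,260). The turquoise ring is the only thing that could be taken for the finished bangle. I'll check the clamp and stand in close crops.

```bash
cat > h.py <<'E'
import numpy as np, cv2
from rig import observe, optics, env
def cam(n):
    d=optics.get_image(n); d["R"]=cv2.Rodrigues(np.array(d["rvec"]))[0]; d["K"]=np.array(d["mtx"]); d["D"]=np.array(d["dist_coeffs"]); d["t"]=np.array(d["tvec"]).ravel(); d["bgr"]=np.ascontiguousarray(d["pixels"][:,:,::-1]); return d
def ray(d,uv):
    p=cv2.undistortPoints(np.array([[uv]],float),d["K"],d["D"])[0,0]
    return -d["R"].T@d["t"], d["R"].T@np.array([p[0],p[1],1.])
def onz(d,uv,z):
    c,r=ray(d,uv); return (c+r*(z-c[2])/r[2]).round(4)
def proj(d,P):
    return cv2.projectPoints(np.array(P,float).reshape(-1,1,3),d["R"],d["t"],d["K"],d["D"])[0][:,0].round(1)
def two(da,ua,db,ub):
    c1,r1=ray(da,ua); c2,r2=ray(db,ub)
    s=np.linalg.lstsq(np.c_[r1,-r2],c2-c1,rcond=None)[0]
    a,b=c1+s[0]*r1,c2+s[1]*r2; return (a+b)/2,np.linalg.norm(a-b)
def crop(d,x0,y0,x1,y1,k,name):
    c=cv2.resize(d["bgr"][y0:y1,x0:x1],None,fx=k,fy=k,interpolation=cv2.INTER_CUBIC)
    c=np.clip(255*(c/255.)**.7,0,255).astype(np.uint8)
    for x in range((x0//10+1)*10,x1,10):
        cv2.line(c,((x-x0)*k,0),((x-x0)*k,6 if x%50 else 16),(0,0,255),1)
        if x%50==0: cv2.putText(c,str(x),((x-x0)*k,28),0,.45,(0,0,255),1)
    for y in range((y0//10+1)*10,y1,10):
        cv2.line(c,(0,(y-y0)*k),(6 if y%50 else 16,(y-y0)*k),(0,0,255),1)
        if y%50==0: cv2.putText(c,str(y),(18,(y-y0)*k),0,.45,(0,0,255),1)
    cv2.imwrite("pics/"+name,c)
E
python3 - <<'E'
from h import *
t=cam("top");s=cam("side")
a=cv2.imread  # noqa
crop(t,130,115,330,265,4,"t_stand.png"); crop(t,300,115,440,220,5,"t_clamp.png"); crop(s,170,165,340,290,4,"s1.png")
print(np.linalg.norm(onz(t,(300,200),0)-onz(t,(310,200),0)))
E
```

```text
0.024600812994695926
```

View pics/t_stand.png

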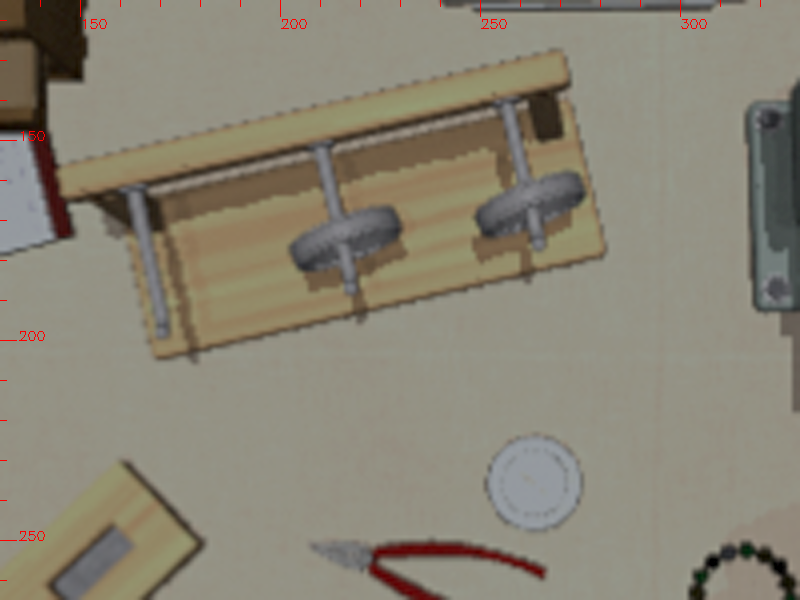

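View pics/t_clamp.png

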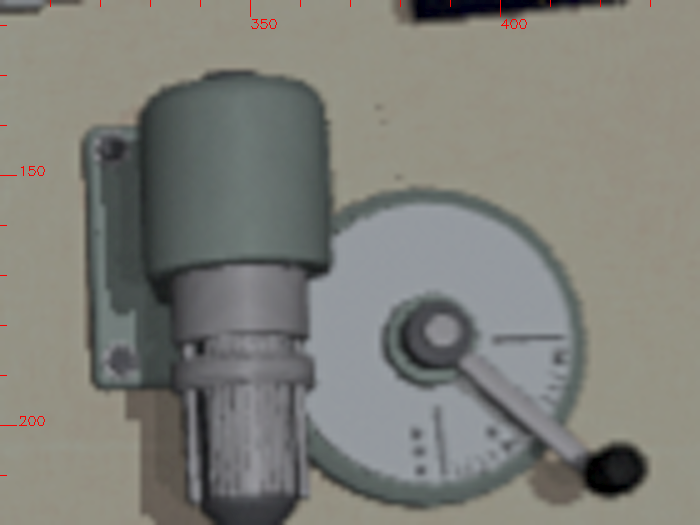

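View pics/s1.png

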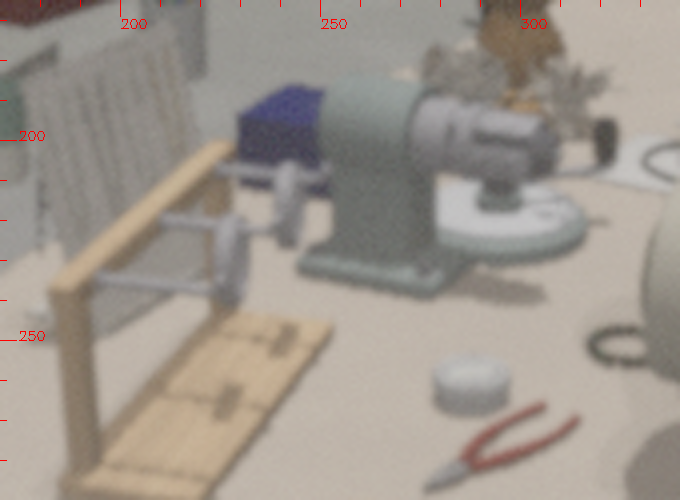

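The stand holds two plain bangles, at (216,175) and (262,166), and its left hook is empty. The finished bangle is the ring on the clamp at (348,189), just in front of the shoulder. The lever stands at two dots.

Run:
```python
from h import *
t=cam("top");s=cam("side")
print("cam",-t["R"].T@t["t"])
f=lambda u,v,x0,y0,k:(x0+u/k,y0+v/k)
C=lambda u,v:f(u,v,300,115,5); S=lambda u,v:f(u,v,130,115,4)
print("knob top",onz(t,C(615,468),.096),"pivot",onz(t,C(437,328),.08))
for n,a,b,z in [("baseL",C(85,130),C(95,388),.01),("mandrel L",C(175,280),C(200,500),.12),("mandrel R",C(308,280),C(290,500),.12),("housing R",C(325,110),C(330,265),.12),("housing L",C(140,110),C(147,265),.12),
 ("shoulder front",C(178,335),C(308,335),.12),("fin bangle front",C(178,383),C(312,383),.12),
 ("fin bangle mid",C(178,368),C(312,368),.12),
 ("bar back",S(57,165),S(562,50),.155),("rodL",S(133,190),S(163,330),.148),("rodM",S(322,148),S(352,290),.148),("rodR",S(508,103),S(540,245),.148),
 ("bM",S(290,255),S(401,223),.12),("bR",S(476,221),S(585,188),.12)]:
    A,B=onz(t,a,z),onz(t,b,z); d=B-A; print(n,A[:2],B[:2],"mid",(A+B)[:2]/2,"ang",np.degrees(np.arctan2(d[1],d[0])).round(1),"len",np.linalg.norm(d).round(4))
hsv=cv2.cvtColor(t["bgr"],cv2.COLOR_BGR2HSV); sub=hsv[225:290,120:190]
m=((sub[...,0]>12)&(sub[...,0]<28)&(sub[...,1]>75)).astype(np.uint8)
c,h=cv2.findContours(m,cv2.RETR_CCOMP,cv2.CHAIN_APPROX_NONE)
for q,hh in zip(c,h[0]):
    if cv2.contourArea(q)>40:
        r=cv2.minAreaRect(q); b=cv2.boxPoints(r)+[120,225]
        P=np.array([onz(t,p,.028) for p in b]); print(hh[3],"cradle/slot",P.mean(0),P[:,:2].tolist())
```

```text
cam [ 0.385506   -0.0443906   1.26252307]
knob top [ 0.5002 -0.3419  0.096 ] pivot [ 0.5658 -0.2659  0.08  ]
baseL [ 0.6737 -0.1073] [ 0.5457 -0.1129] mid [ 0.6097 -0.1101] ang -177.5 len 0.1281
mandrel L [ 0.5806 -0.1423] [ 0.482  -0.1536] mid [ 0.5313  -0.14795] ang -173.5 len 0.0992
mandrel R [ 0.5809 -0.2015] [ 0.4824 -0.1934] mid [ 0.53165 -0.19745] ang 175.3 len 0.0988
housing R [ 0.6579 -0.209 ] [ 0.5878 -0.2112] mid [ 0.62285 -0.2101 ] ang -178.2 len 0.0701
housing L [ 0.6576 -0.1264] [ 0.5873 -0.1298] mid [ 0.62245 -0.1281 ] ang -177.2 len 0.0704
shoulder front [ 0.5558 -0.1438] [ 0.5562 -0.2014] mid [ 0.556  -0.1726] ang -89.6 len 0.0576
fin bangle front [ 0.5342 -0.1438] [ 0.5347 -0.2032] mid [ 0.53445 -0.1735 ] ang -89.5 len 0.0594
fin bangle mid [ 0.541  -0.1438] [ 0.5414 -0.2032] mid [ 0.5412 -0.1735] ang -89.6 len 0.0594
bar back [0.6035 0.2759] [0.6696 0.0017] mid [0.63655 0.1388 ] ang -76.4 len 0.2821
rodL [0.5914 0.236 ] [0.5144 0.2175] mid [0.5529  0.22675] ang -166.5 len 0.0792
rodM [0.6157 0.133 ] [0.5374 0.115 ] mid [0.57655 0.124  ] ang -167.1 len 0.0803
rodR [0.6416 0.0313] [0.5631 0.0126] mid [0.60235 0.02195] ang -166.6 len 0.0807
bM [0.5606 0.1542] [0.5793 0.0923] mid [0.56995 0.12325] ang -73.2 len 0.0647
bR [0.5808 0.0502] [ 0.6    -0.0108] mid [0.5904 0.0197] ang -72.5 len 0.064
-1 cradle/slot [0.387    0.284075 0.028   ] [[0.3735, 0.3502], [0.4528, 0.2693], [0.4002, 0.2179], [0.3215, 0.2989]]
1 cradle/slot [0.387325 0.28495  0.028   ] [[0.3752, 0.3119], [0.4148, 0.274], [0.3994, 0.258], [0.3599, 0.2959]]
```

```bash
python3 -m jog '[[0,0,0,0.047,-0.0093,0,50],[0,0,0,0.047,-0.0093,0,50],[0,0,0,0.047,-0.0093,0,50],[0,0,0,0.047,-0.0093,0,50],[0,0,0,0.047,-0.0093,0,50],[0,0,0,0.047,-0.0093,0,50],[0,0,0,0.047,-0.0093,0,50],[0,0,0,0.047,-0.0093,0,50],[0,0,0,0,0,0,50]]' 20; python3 -m jog '[[0,0,-0.18,0,0,0,50],[0,0,-0.18,0,0,0,50],[0,0,-0.18,0,0,0,50],[0,0,-0.18,0,0,0,50],[0,0,-0.18,0,0,0,50],[0,0,0,0,0,0,50],[0,0,0,0,0,0,50]]'
cat > go.py <<'E'
# print shift in tool axes to bring the TCP to x y z (world), yaw a (deg)
import sys,numpy as np
from rig import observe
s=observe(); R=np.array(s["tool_rot"]); p=np.array(s["position"])
a=np.degrees(np.arctan2(R[1,0],R[0,0]))
print("t",round(s["time_s"],1),"p",p.round(4),"a",a.round(2),"q",np.round(s["q"],0)[[0,5]],"w",round(s["grip_width"],4),"F",np.round(s["ft_force"],1),"g",round(s["gripper_force"],1))
if len(sys.argv)>3:
    t=np.array(sys.argv[1:4],float); print("tool shift",(R.T@(t-p)).round(4))
    if len(sys.argv)>4: print("turn z",round(-np.radians(float(sys.argv[4])-a),3))
E
python3 go.py 0.5 -0.342 0.063 69
```

```text
time_s: 1.42
position: [0.5024, -0.3405, 0.2308]
tool_rot: [[0.954, 0.301, -0.0], [0.301, -0.954, 0.001], [0.0, -0.001, -1.0]]
ft_force: [0.1, -0.7, 0.6]
grip_width: 0.043
gripper_force: 0.0
time_s: 2.3
position: [0.5, -0.3426, 0.2313]
tool_rot: [[0.364, 0.931, -0.0], [0.931, -0.364, -0.0], [-0.0, -0.0, -1.0]]
ft_force: [0.3, 0.7, -0.3]
grip_width: 0.0425
gripper_force: 0.0
t 2.3 p [ 0.5    -0.3426  0.2313] a 68.63 q [-46. -24.] w 0.0425 F [ 0.3  0.7 -0.3] g 0.0
tool shift [ 0.0006 -0.0002  0.1683]
turn z -0.006
```

```bash
python3 -m jog '[[0,0,0,0,0,0.04,50],[0,0,0,0,0,0.04,50],[0,0,0,0,0,0.03,50],[0,0,0,0,0,0.025,50],[0,0,0,0,0,0.02,50],[0,0,0,0,0,0.013,50],[0,0,0,0,0,0,50]]' ; python3 -m jog '[[0,0,0,0,0,0,20],[0,0,0,0,0,0,10],[0,0,0,0,0,0,10],[0,0,0,0,0,0,10]]' 20;  python3 go.py
python3 - <<'E'
import numpy as np
pv=np.array([.566,-.270])
for L in(.78,.6,.4,.2,0,-.03):
    b=L-np.radians(2.3); print(L,(pv+.1*np.array([-np.sin(b),-np.cos(b)])).round(4))
E
```

```text
time_s: 3.18
position: [0.5001, -0.3422, 0.0628]
tool_rot: [[0.362, 0.932, -0.001], [0.932, -0.362, 0.001], [0.001, -0.001, -1.0]]
ft_force: [-0.4, -1.5, 1.0]
grip_width: 0.0426
gripper_force: 0.0
time_s: 3.68
position: [0.5009, -0.3427, 0.0643]
tool_rot: [[0.361, 0.933, 0.002], [0.933, -0.361, -0.001], [-0.001, 0.002, -1.0]]
ft_force: [2.6, 0.4, 4.8]
grip_width: 0.0232
gripper_force: 20.2
t 3.7 p [ 0.5009 -0.3427  0.0643] a 68.86 q [-46. -24.] w 0.0232 F [2.6 0.4 4.8] g 20.2
0.78 [ 0.4986 -0.3439]
0.6 [ 0.5129 -0.3547]
0.4 [ 0.5308 -0.3636]
0.2 [ 0.5501 -0.3687]
0 [ 0.57   -0.3699]
-0.03 [ 0.573  -0.3698]
```

```bash
python3 -m jog '[[0,0,0,-0.0025,0.0086,0,10],[0,0,0,-0.0024,0.0086,0,10],[0,0,0,-0.0009,0.01,0,10],[0,0,0,-0.0009,0.01,0,10]]' 20; python3 -m jog '[[0,0,0,0.0011,0.0099,0,10],[0,0,0,0.0011,0.0099,0,10],[0,0,0,0.003,0.0095,0,10],[0,0,0,0.003,0.008,0,10],[0,0,0,0,0,0,10]]' 20;python3 go.py .57 -.37 .063
```

```text
time_s: 4.18
position: [0.5315, -0.3628, 0.0639]
tool_rot: [[0.361, 0.933, -0.003], [0.933, -0.361, -0.001], [-0.002, -0.002, -1.0]]
ft_force: [-6.8, -0.7, 6.1]
grip_width: 0.0231
gripper_force: 21.2
time_s: 4.8
position: [0.5704, -0.3684, 0.0636]
tool_rot: [[0.36, 0.933, 0.0], [0.933, -0.36, -0.001], [-0.001, 0.0, -1.0]]
ft_force: [0.4, -2.8, 2.6]
grip_width: 0.023
gripper_force: 21.6
t 4.8 p [ 0.5704 -0.3684  0.0636] a 68.88 q [-43. -22.] w 0.023 F [ 0.4 -2.8  2.6] g 21.6
tool shift [-0.0017  0.0002  0.0006]
```

```bash
python3 -m jog '[[0,0,0,0.001,0.002,0,10],[0,0,0,0,0,0,10]]' 20; python3 go.py;  python3 -m jog '[[0,0,0,0.001,0.002,0,10],[0,0,0,0,0,0,10]]' 20; python3 go.py
```

```text
time_s: 5.05
position: [0.572, -0.3681, 0.0636]
tool_rot: [[0.361, 0.933, -0.001], [0.933, -0.361, -0.001], [-0.001, -0.0, -1.0]]
ft_force: [-4.6, -2.7, 4.1]
grip_width: 0.0234
gripper_force: 21.7
t 5.0 p [ 0.572  -0.3681  0.0636] a 68.85 q [-43. -22.] w 0.0234 F [-4.6 -2.7  4.1] g 21.7
time_s: 5.3
position: [0.5725, -0.3681, 0.0635]
tool_rot: [[0.361, 0.932, -0.005], [0.933, -0.361, -0.0], [-0.002, -0.005, -1.0]]
ft_force: [-13.3, -2.4, 7.5]
grip_width: 0.023
gripper_force: 22.3
t 5.3 p [ 0.5725 -0.3681  0.0635] a 68.83 q [-43. -21.] w 0.023 F [-13.3  -2.4   7.5] g 22.3
```

```bash
python3 -m jog '[[0,0,0,0,-0.003,0,50],[0,0,0,0,0,0,50],[0,0,0,0,0,0,50],[0,0,0,0,0,-0.03,50],[0,0,0,0,0,-0.05,50],[0,0,0,0,0,-0.05,100],[0,0,0,0,0,-0.04,100],[0,0,0,0,0,0,100]]'; python3 -m jog '[[0,0,0.166,0,0,0,100],[0,0,0.166,0,0,0,100],[0,0,0.166,0,0,0,100],[0,0,0.166,0,0,0,100],[0,0,0.166,0,0,0,100],[0,0,0.166,0,0,0,100],[0,0,0.166,0,0,0,100],[0,0,0,0,0,0,100]]'; python3 go.py .541 -.1725 .235 2.3
python3 - <<'E'
from h import *
t=cam("top");crop(t,300,115,440,220,5,"t2.png"); s=cam("side"); crop(s,240,165,340,265,5,"s2.png")
E
```

```text
time_s: 6.3
position: [0.573, -0.3667, 0.237]
tool_rot: [[0.36, 0.933, 0.005], [0.933, -0.36, -0.005], [-0.002, 0.007, -1.0]]
ft_force: [0.7, 0.7, 0.4]
grip_width: 0.0852
gripper_force: 0.0
time_s: 7.3
position: [0.572, -0.366, 0.2321]
tool_rot: [[0.999, 0.041, -0.001], [0.041, -0.999, 0.001], [-0.001, -0.001, -1.0]]
ft_force: [0.0, 0.3, 0.6]
grip_width: 0.0857
gripper_force: 0.0
t 7.3 p [ 0.572  -0.366   0.2321] a 2.37 q [-43.  45.] w 0.0857 F [0.  0.3 0.6] g 0.0
tool shift [-0.0229 -0.1947 -0.0026]
turn z 0.001
```

View pics/t2.png

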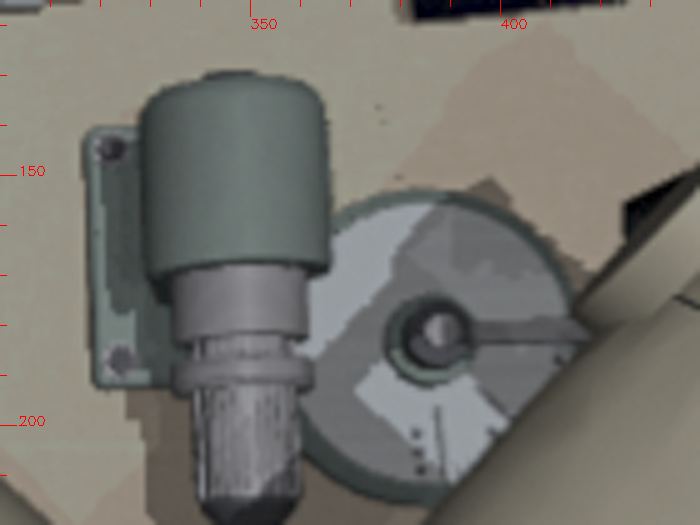

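Lever points to the one-dot mark, and the bangle sits at (348,189), now loose on the shoes. Going above it next.

```bash
python3 -m jog '[[0,0,0,-0.006,-0.04,0,100],[0,0,0,-0.006,-0.04,0,100],[0,0,0,-0.006,-0.04,0,100],[0,0,0,-0.005,-0.04,0,100],[0,0,0,0,-0.035,0,100],[0,0,0,0,0,0,100],[0,0,0,0,0,0.03,100],[0,0,0,0,0,0.03,100],[0,0,0,0,0,0,100]]';  python3 go.py .541 -.1725 .096 2.3
python3 - <<'E'
from h import *
t=cam("top");crop(t,300,150,400,240,6,"t3.png");
E
```

```text
time_s: 8.52
position: [0.5405, -0.1727, 0.1714]
tool_rot: [[0.999, 0.04, -0.004], [0.04, -0.999, 0.002], [-0.004, -0.002, -1.0]]
ft_force: [0.5, -0.5, -0.2]
grip_width: 0.0854
gripper_force: 0.0
t 8.5 p [ 0.5405 -0.1727  0.1714] a 2.32 q [-30.  58.] w 0.0854 F [ 0.5 -0.5 -0.2] g 0.0
tool shift [ 0.0008 -0.      0.0754]
turn z 0.0
```

View pics/t3.png

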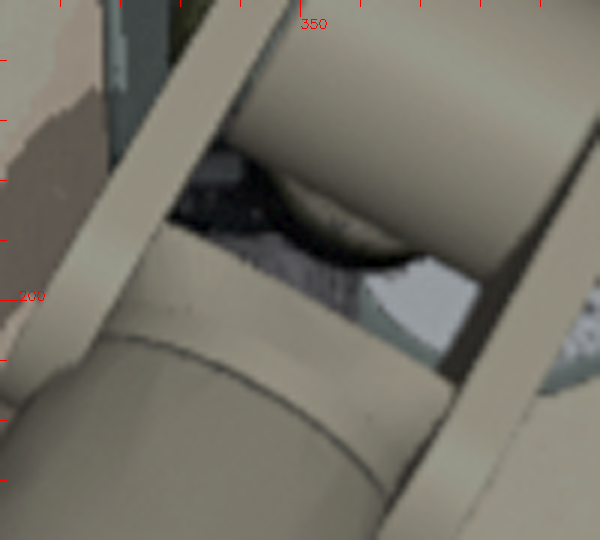

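The arm hides the clamp from above, so I descend by numbers and check the closing width and forces.

```bash
python3 -m jog '[[0,0,0,0,0,0.025,100],[0,0,0,0,0,0.02,100],[0,0,0,0,0,0.015,100],[0,0,0,0,0,0.01,100],[0,0,0,0,0,0.005,100],[0,0,0,0,0,0,100]]';  python3 go.py; python3 -m jog '[[0,0,0,0,0,0,85],[0,0,0,0,0,0,80],[0,0,0,0,0,0,76],[0,0,0,0,0,0,72]]' 20; python3 go.py;  python3 -m jog '[[0,0,0,0,0,0,65],[0,0,0,0,0,0,60],[0,0,0,0,0,0,60]]' 25; python3 go.py
```

```text
time_s: 9.32
position: [0.5415, -0.1725, 0.0985]
tool_rot: [[0.999, 0.04, 0.0], [0.04, -0.999, -0.0], [0.0, 0.0, -1.0]]
ft_force: [0.1, 0.5, 0.3]
grip_width: 0.0854
gripper_force: 0.0
t 9.3 p [ 0.5415 -0.1725  0.0985] a 2.29 q [-30.  58.] w 0.0854 F [0.1 0.5 0.3] g 0.0
time_s: 9.82
position: [0.5414, -0.1724, 0.0985]
tool_rot: [[0.999, 0.04, 0.0], [0.04, -0.999, -0.0], [0.0, 0.0, -1.0]]
ft_force: [0.2, 0.4, 0.9]
grip_width: 0.0639
gripper_force: 21.9
t 9.8 p [ 0.5414 -0.1724  0.0985] a 2.28 q [-30.  58.] w 0.0639 F [0.2 0.4 0.9] g 21.9
time_s: 10.2
position: [0.5413, -0.1724, 0.0984]
tool_rot: [[0.999, 0.04, 0.0], [0.04, -0.999, -0.0], [0.0, 0.0, -1.0]]
ft_force: [-0.5, 0.7, 0.5]
grip_width: 0.0633
gripper_force: 27.5
t 10.2 p [ 0.5413 -0.1724  0.0984] a 2.28 q [-30.  58.] w 0.0633 F [-0.5  0.7  0.5] g 27.5
```

```bash
python3 -m jog '[[0,0,0,0,0,-0.0025,60],[0,0,0,0,0,-0.002,60],[0,0,0,-0.005,0,0,60],[0,0,0,0,0,0,60]]' 25; python3 go.py;  python3 -m jog '[[0,0,0,-0.015,0,0,60],[0,0,0,-0.02,0,0,60],[0,0,0,0,0,0,60]]'; python3 go.py;python3 -m jog '[[0,0,0,-0.02,0,0,60],[0,0,0,-0.02,0,0,60],[0,0,0,-0.02,0,0,60],[0,0,0,-0.02,0,0,60],[0,0,0,0,0,0,60]]'; python3 go.py
python3 - <<'E'
from h import *
t=cam("top");s=cam("side"); crop(s,180,140,330,260,5,"s3.png"); crop(t,120,220,190,290,6,"cr.png")
E
```

```text
time_s: 10.7
position: [0.5359, -0.1725, 0.1028]
tool_rot: [[0.999, 0.04, -0.0], [0.04, -0.999, 0.0], [-0.0, -0.0, -1.0]]
ft_force: [-0.2, -0.8, -0.1]
grip_width: 0.0635
gripper_force: 27.6
t 10.7 p [ 0.5359 -0.1725  0.1028] a 2.27 q [-30.  58.] w 0.0635 F [-0.2 -0.8 -0.1] g 27.6
time_s: 11.08
position: [0.5007, -0.1739, 0.1029]
tool_rot: [[0.999, 0.039, -0.0], [0.039, -0.999, 0.0], [-0.0, -0.0, -1.0]]
ft_force: [0.3, 0.3, -0.2]
grip_width: 0.0632
gripper_force: 27.6
t 11.1 p [ 0.5007 -0.1739  0.1029] a 2.24 q [-32.  56.] w 0.0632 F [ 0.3  0.3 -0.2] g 27.6
time_s: 11.7
position: [0.4214, -0.1773, 0.103]
tool_rot: [[0.999, 0.039, 0.0], [0.039, -0.999, -0.0], [0.0, 0.0, -1.0]]
ft_force: [1.1, -0.6, -0.8]
grip_width: 0.0637
gripper_force: 27.6
t 11.7 p [ 0.4214 -0.1773  0.103 ] a 2.23 q [-38.  50.] w 0.0637 F [ 1.1 -0.6 -0.8] g 27.6
```

View pics/s3.png

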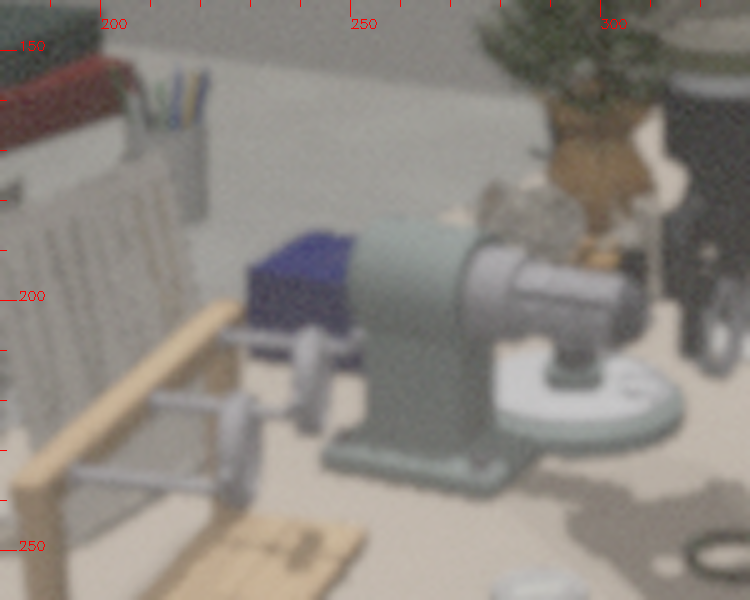

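The side picture shows the shoes bare and the bangle in the gripper at (324,205). Next I carry it to the cradle.

```bash
python3 -m jog '[[0,0,0,0,0,-0.03,60],[0,0,0,0,0,-0.04,60],[0,0,0,0,0,-0.03,60],[0,0,0,0,-0.03,0,60],[0,0,0,-0.002,-0.045,0,60],[0,0,0,-0.002,-0.045,0,60],[0,0,0,-0.002,-0.045,0,60],[0,0,0,-0.002,-0.045,0,60],[0,0,0,-0.002,-0.045,0,60],[0,0,0,-0.002,-0.045,0,60]]'; python3 -m jog '[[0,0,0,-0.002,-0.045,0,60],[0,0,0,-0.002,-0.045,0,60],[0,0,-0.154,0,0,0,60],[0,0,-0.154,0,0,0,60],[0,0,-0.154,0,0,0,60],[0,0,-0.154,0,0,0,60],[0,0,-0.154,0,0,0,60],[0,0,0,0,0,0,60]]'
cat > cr.py <<'E'
from h import *
t=cam("top")
hsv=cv2.cvtColor(t["bgr"],cv2.COLOR_BGR2HSV); sub=hsv[215:300,100:190]
m=((sub[...,0]>12)&(sub[...,0]<28)&(sub[...,1]>75)).astype(np.uint8)
c,h=cv2.findContours(m,cv2.RETR_CCOMP,cv2.CHAIN_APPROX_NONE)
for q,hh in zip(c,h[0]):
    if cv2.contourArea(q)>40:
        r=cv2.minAreaRect(q); b=cv2.boxPoints(r)+[100,215]
        P=np.array([onz(t,p,.028) for p in b]); e=P[1]-P[0];f=P[2]-P[1]; print(hh[3],P.mean(0),np.linalg.norm(e).round(4),np.linalg.norm(f).round(4),np.degrees([np.arctan2(e[1],e[0]),np.arctan2(f[1],f[0])]).round(1))
cv2.imwrite("pics/full.png",t["bgr"])
E
python3 cr.py; python3 go.py .387 .2845 .1 46.2
```

```text
time_s: 13.05
position: [0.3981, 0.1241, 0.2031]
tool_rot: [[0.999, 0.04, 0.001], [0.04, -0.999, 0.0], [0.001, -0.0, -1.0]]
ft_force: [0.1, -0.1, -1.0]
grip_width: 0.0634
gripper_force: 28.2
time_s: 14.05
position: [0.3904, 0.2125, 0.2029]
tool_rot: [[0.69, 0.724, 0.0], [0.724, -0.69, 0.0], [0.0, 0.0, -1.0]]
ft_force: [0.1, 0.0, -0.3]
grip_width: 0.0635
gripper_force: 28.2
t 14.1 p [0.3903 0.2124 0.2029] a 46.24 q [13. 57.] w 0.0632 F [-0.2 -0.1 -0. ] g 28.2
tool shift [ 0.0498 -0.0523  0.1029]
turn z 0.001
```

View pics/full.png

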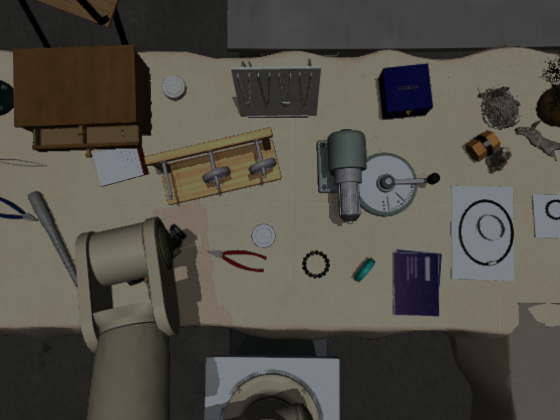

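The arm now hides the cradle from above, so I check it in the side view against the first side picture.

```bash
cat > cs.py <<'E'
from h import *
s=cam("side")
def tops(img):
    sub=img[285:335,225:285]; hsv=cv2.cvtColor(sub,cv2.COLOR_BGR2HSV)
    m=((hsv[...,0]>8)&(hsv[...,0]<28)&(hsv[...,1]>90)).astype(np.uint8)
    c=max(cv2.findContours(m,cv2.RETR_EXTERNAL,cv2.CHAIN_APPROX_NONE)[0],key=cv2.contourArea)
    return cv2.boundingRect(c),(np.array(cv2.moments(c)["m10"])/cv2.contourArea(c)+225).round(1),(cv2.moments(c)["m01"]/cv2.contourArea(c)+285).__round__(1)
a=cv2.imread("pics/side0.png"); print(tops(a),tops(s["bgr"])); print("slot expected at",proj(s,[.387,.2845,.028]))
print("mean diff",np.abs(a[285:335,225:285].astype(int)-s["bgr"][285:335,225:285]).mean())
crop(s,200,190,340,340,4,"s4.png")
E
python3 cs.py
```

```text
Traceback (most recent call last):
  File "cs.py", line 8, in <module>
    a=cv2.imread("pics/side0.png"); print(tops(a),tops(s["bgr"])); print("slot expected at",proj(s,[.387,.2845,.028]))
                                          ~~~~^^^
  File "cs.py", line 6, in tops
    c=max(cv2.findContours(m,cv2.RETR_EXTERNAL,cv2.CHAIN_APPROX_NONE)[0],key=cv2.contourArea)
ValueError: max() iterable argument is empty
```

```bash
sed -i 's/>90)/>60)/; s/hsv\[...,0\]>8/hsv[...,0]>5/; s/^a=cv2.*$/a=cv2.imread("pics\/side0.png"); print("slot expected at",proj(s,[.387,.2845,.028]))/' cs.py; python3 cs.py
```

```text
slot expected at [[254.7 302.1]]
mean diff 15.411555555555555
```

View pics/s4.png

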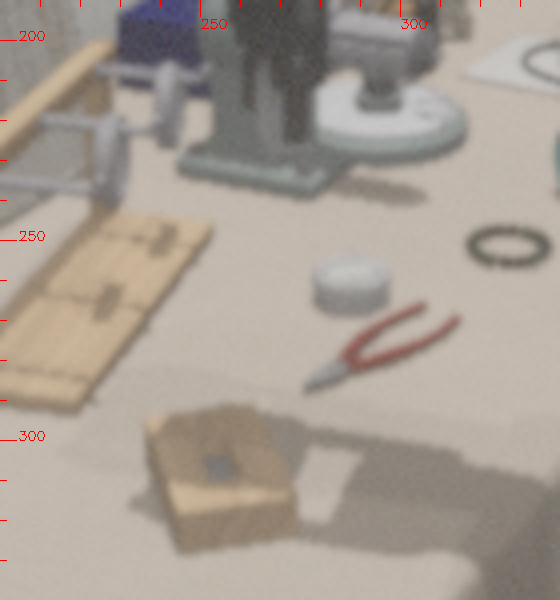

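The cradle lies at about (254,306) in the side view. I'll project the model of its top from the first estimate to see whether it has moved.

Run:
```python
from h import *
s=cam("side"); a=cv2.imread("pics/side0.png")
l=np.array([np.cos(np.radians(-43.8)),np.sin(np.radians(-43.8)),0]); w=np.array([-l[1],l[0],0]); c=np.array([.387,.2847,.028])
Q=np.array([c+i*.055*l+j*.035*w for i,j in((-1,-1),(-1,1),(1,1),(1,-1))]); S=np.array([c+i*.027*l+j*.01*w for i,j in((-1,-1),(-1,1),(1,1),(1,-1))])
print(proj(s,Q).tolist())
out=[]
for im in(a,s["bgr"]):
    k=8; o=cv2.resize(im[285:330,225:285],None,fx=k,fy=k,interpolation=cv2.INTER_CUBIC)
    for P in(Q,S): cv2.polylines(o,[((proj(s,P)-[225,285]+.5)*k).astype(int)],True,(0,0,255),1)
    out.append(o[:, :390])
cv2.imwrite("pics/cmp.png",np.hstack(out))
```

```text
[[275.5, 311.8], [245.7, 316.9], [235.2, 293.1], [262.7, 288.9]]
```

View pics/cmp.png

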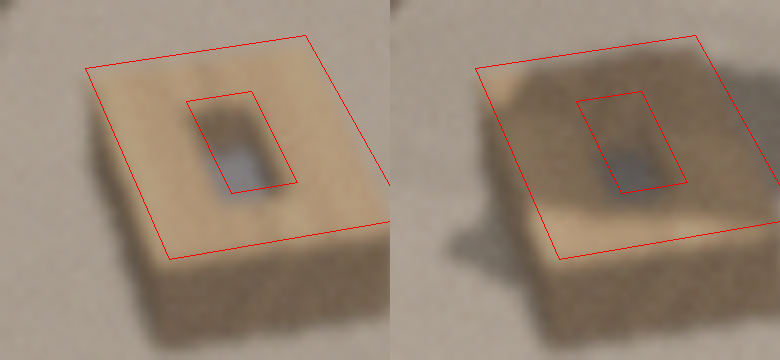

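```bash
python3 - <<'E'
from h import *
s=cam("side"); t=cam("top"); print(onz(s,(253.9,303.5),.028), -s["R"].T@s["t"])
# offset check on known point: tool TCP-related: mandrel nose etc not precise
E
python3 go.py .388 .2855 .1 46.2
```

```text
[0.3854 0.2907 0.028 ] [-0.14137298  1.11566468  0.62809109]
t 14.3 p [0.39   0.212  0.2028] a 46.33 q [13. 57.] w 0.0632 F [ 0.2 -0.4  0. ] g 28.2
tool shift [ 0.0517 -0.0522  0.1029]
turn z 0.002
```

```bash
python3 -m jog '[[0,0,0,0.026,-0.027,0,60],[0,0,0,0.0255,-0.0262,0,60],[0,0,0,0,0,0,60],[0,0,0,0,0,0.04,60],[0,0,0,0,0,0.04,60],[0,0,0,0,0,0.04,60],[0,0,0,0,0,0.02,60],[0,0,0,0,0,0,60]]' >/dev/null; python3 go.py .387 .286 .029 46.2
python3 - <<'E'
from h import *
s=cam("side"); crop(s,215,250,300,335,7,"s5.png")
E
```

```text
t 15.3 p [0.3865 0.2851 0.062 ] a 46.33 q [22. 66.] w 0.0635 F [0.4 0.  0. ] g 28.2
tool shift [ 0.0011 -0.0002  0.033 ]
turn z 0.002
```

View pics/s5.png

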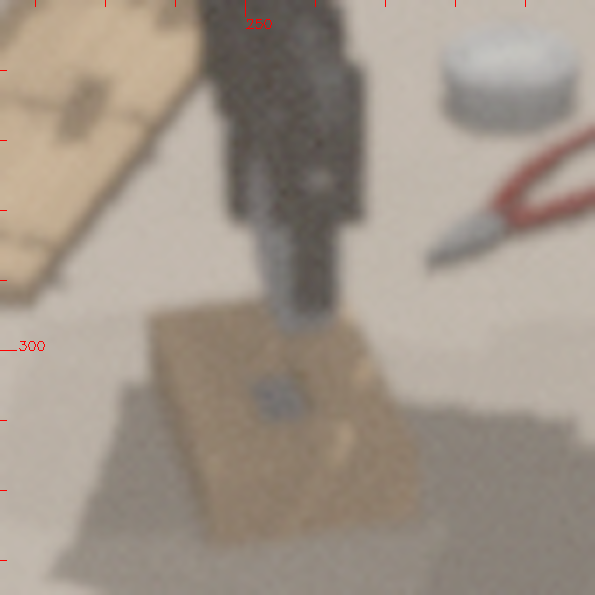

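Run:
```python
from h import *
s=cam("side"); w=np.array([.692,.722,0]); c=np.array([.3865,.2851,.047])
print(proj(s,[c-.007*w,c,c+.007*w,c+[0,0,.003]]).tolist())
```

```text
[[257.4, 294.9], [254.6, 295.3], [251.7, 295.8], [254.5, 294.2]]
```

The bangle sits about 4 mm towards -x in the grip, both from the parallax of its top edge and in the side view. I'll shift to allow for that, then lower it under force watch.

```bash
python3 -m jog '[[0,0,0,0.005,0,0,60],[0,0,0,0,0,0,60],[0,0,0,0,0,0.009,60],[0,0,0,0,0,0.006,60],[0,0,0,0,0,0,60]]' >/dev/null; python3 go.py;  python3 -m jog '[[0,0,0,0,0,0.004,60],[0,0,0,0,0,0.002,60],[0,0,0,0,0,0,60]]' >/dev/null; python3 go.py;python3 -m jog '[[0,0,0,0,0,0.003,60],[0,0,0,0,0,0.002,60],[0,0,0,0,0,0,60]]' >/dev/null; python3 go.py
```

```text
t 16.1 p [0.39   0.2894 0.0472] a 46.4 q [23. 66.] w 0.0633 F [ 0.3  0.9 -1.4] g 28.2
t 16.4 p [0.3903 0.2895 0.0417] a 46.39 q [23. 66.] w 0.0633 F [ 0.9 -0.5 -0.9] g 28.2
t 16.8 p [0.3903 0.2895 0.0367] a 46.4 q [23. 66.] w 0.0639 F [-0.7 -0.1 -0.9] g 28.2
```

```bash
python3 -m jog '[[0,0,0,0,0,0.003,60],[0,0,0,0,0,0.002,60],[0,0,0,0,0,0,60]]' >/dev/null; python3 go.py;  python3 -m jog '[[0,0,0,0,0,0.002,60],[0,0,0,0,0,0,60]]' >/dev/null; python3 go.py;python3 -m jog '[[0,0,0,0,0,0.0015,60],[0,0,0,0,0,0,60]]' >/dev/null; python3 go.py
python3 - <<'E'
from h import *
s=cam("side"); crop(s,215,250,300,335,7,"s6.png")
E
```

```text
t 17.2 p [0.3902 0.2895 0.0316] a 46.4 q [23. 66.] w 0.0639 F [-0.8  0.3 -0.3] g 28.2
t 17.4 p [0.3903 0.2895 0.0297] a 46.4 q [23. 66.] w 0.0638 F [ 0.3  0.6 -1.3] g 28.2
t 17.7 p [0.3904 0.2898 0.0288] a 46.4 q [23. 66.] w 0.0639 F [-2.   2.2  5.4] g 28.8
```

Contact at the expected height (5 N), so it rests on the slot ends. Release and rise.

```bash
python3 -m jog '[[0,0,0,0,0,0,80],[0,0,0,0,0,0,90],[0,0,0,0,0,0,100],[0,0,0,0,0,0,100],[0,0,0,0,0,-0.02,100],[0,0,0,0,0,-0.03,100],[0,0,0,0,0,-0.05,100],[0,0,0,0,0,-0.05,100],[0,0,0,0,0,-0.04,100]]' >/dev/null; python3 go.py .57 .123 .22 14
python3 - <<'E'
from h import *
s=cam("side"); crop(s,215,250,300,335,7,"s6.png")
E
```

```text
t 18.9 p [0.3903 0.2895 0.2204] a 46.4 q [23. 66.] w 0.0855 F [ 0.1 -0.  -0.5] g 0.0
tool shift [0.0034 0.245  0.0005]
turn z 0.565
```

View pics/s6.png

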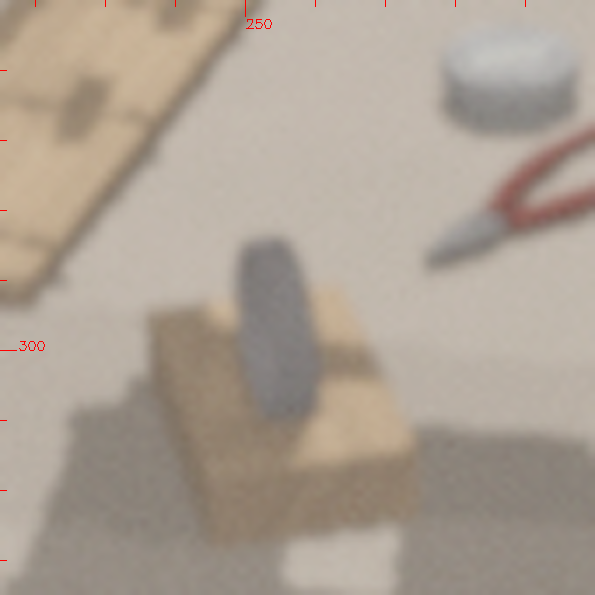

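The finished bangle stands upright in the slot, at (254,297). Next is the middle hook.

```bash
python3 -m jog '[[0,0,0.141,0,0,0,100],[0,0,0.141,0,0,0,100],[0,0,0.141,0,0,0,100],[0,0,0.141,0,0,0,100],[0,0,0,0,0.04,0,100],[0,0,0,0.02,0.04,0,100],[0,0,0,0.03,0.04,0,100],[0,0,0,0.03,0.04,0,100],[0,0,0,0.03,0.04,0,100],[0,0,0,0.02,0,0,100]]' >/dev/null; python3 -m jog '[[0,0,0,0,0,0,100]]'>/dev/null; python3 go.py .57 .1233 .103 14
python3 - <<'E'
from h import *
s=cam("side")
print(proj(s,[[.57,.1233,.12],[.5904,.0197,.12]]).tolist())
E
```

```text
t 20.3 p [0.5656 0.1269 0.2174] a 14.05 q [ 1. 77.] w 0.0856 F [-0.6  0.5 -0.4] g 0.0
tool shift [0.0035 0.0046 0.1144]
turn z 0.001
[[228.1, 229.0], [242.4, 215.7]]
```

The side view agrees: bangles seen at (228,229) and (242,216) against predicted (228.1,229.0) and (242.4,215.7).

```bash
python3 -m jog '[[0,0,0,0.0035,0.0046,0,100],[0,0,0,0,0,0.03,100],[0,0,0,0,0,0.03,100],[0,0,0,0,0,0.025,100],[0,0,0,0,0,0.02,100],[0,0,0,0,0,0.0095,100],[0,0,0,0,0,0,100]]' >/dev/null; python3 go.py; python3 -m jog '[[0,0,0,0,0,0,85],[0,0,0,0,0,0,80],[0,0,0,0,0,0,76],[0,0,0,0,0,0,72],[0,0,0,0,0,0,65],[0,0,0,0,0,0,60],[0,0,0,0,0,0,60]]' 25 >/dev/null; python3 go.py
```

```text
t 21.2 p [0.5694 0.1236 0.1039] a 14.1 q [ 1. 77.] w 0.0858 F [ 0.3 -0.2  0.9] g 0.0
t 22.1 p [0.5701 0.1236 0.1049] a 14.08 q [ 1. 77.] w 0.0636 F [-1.2  0.1  5.8] g 26.1
```

```bash
python3 -m jog '[[0,0,0,0,0,-0.007,60],[0,0,0,0,0,-0.007,60],[0,0,0,0,0,-0.006,60],[0,0,0,0,0,0,60]]' 25 >/dev/null; python3 go.py; python3 -m jog '[[0,0,0,-0.015,0,0,60],[0,0,0,-0.02,0,0,60],[0,0,0,-0.02,0,0,60],[0,0,0,-0.02,0,0,60],[0,0,0,-0.02,0,0,60],[0,0,0,0,0,0,60]]' >/dev/null; python3 go.py
python3 - <<'E'
from h import *
s=cam("side"); crop(s,190,170,340,290,5,"s7.png"); t=cam("top"); cv2.imwrite("pics/t7.png",t["bgr"])
# shoulder front and free end on the mandrel: top edge z (r=.0305 -> .1505), sleeve
for v,z in((335,.1505),(335,.12)): print(onz(t,(300+243/5,115+v/5),z))
E
```

```text
t 22.6 p [0.5698 0.1235 0.1244] a 14.08 q [ 1. 77.] w 0.0639 F [-0.4  0.2 -1.6] g 27.6
t 23.4 p [0.4767 0.1004 0.1239] a 14.07 q [-2. 74.] w 0.0635 F [ 0.6 -0.7 -0.4] g 27.6
[ 0.5514 -0.1692  0.1505]
[ 0.556  -0.1726  0.12  ]
```

```bash
python3 -m jog '[[0,0,0,-0.02,0,-0.04,60],[0,0,0,-0.02,0.02,-0.04,60],[0,0,0,-0.02,0.04,0,60],[0,0,0,-0.02,0.04,0,60],[0,0,0,-0.02,0.04,0,60],[0,0,0,-0.0179,0.04,0,60],[0,0,0,0,0.04,0,60],[0,0,0,0,0.0365,0,60],[0,0,0,0,0,0,60]]' >/dev/null; python3 -m jog '[[0,0,0.103,0,0,0,60],[0,0,0.102,0,0,0,60],[0,0,0,0,0,0,60]]' >/dev/null; python3 go.py .425 -.1771 .105 2.3
```

```text
t 24.9 p [ 0.4257 -0.1764  0.2038] a 2.43 q [-37.  50.] w 0.0634 F [ 0.4  0.5 -1.2] g 28.3
tool shift [-0.0007  0.0007  0.0988]
turn z 0.002
```

```bash
python3 -m jog '[[0,0,0.002,0,0.0007,0.03,60],[0,0,0,0,0,0.03,60],[0,0,0,0,0,0.025,60],[0,0,0,0,0,0.0138,60],[0,0,0,0,0,0,60]]' >/dev/null; python3 go.py .54 -.1725 .105 2.3
python3 - <<'E'
from h import *
s=cam("side"); crop(s,260,160,350,240,8,"s8.png")
p=np.array(observe()["position"]); c=p+[0,0,.0151]
u=np.array([.9992,.0402,0]); v=np.array([-.0402,.9992,0]); th=np.linspace(0,2*np.pi,9)[:-1]
print("ring",proj(s,[c+.032*(np.cos(a)*v+np.sin(a)*np.array([0,0,1])) for a in th]).tolist())
print("nose,shoulder",proj(s,[[.4624,-.1756,.12],[.5514,-.172,.12]]).tolist())
E
```

```text
t 25.6 p [ 0.4254 -0.1771  0.1044] a 2.35 q [-37.  50.] w 0.0631 F [ 0.1 -0.6  0.2] g 28.3
tool shift [ 1.147e-01  1.000e-04 -7.000e-04]
turn z 0.001
ring [[317.5, 207.9], [318.9, 200.0], [321.7, 195.0], [324.3, 195.8], [325.2, 201.7], [323.9, 209.3], [321.1, 214.3], [318.5, 213.8]]
nose,shoulder [[310.5, 203.1], [285.1, 199.0]]
```

View pics/s8.png

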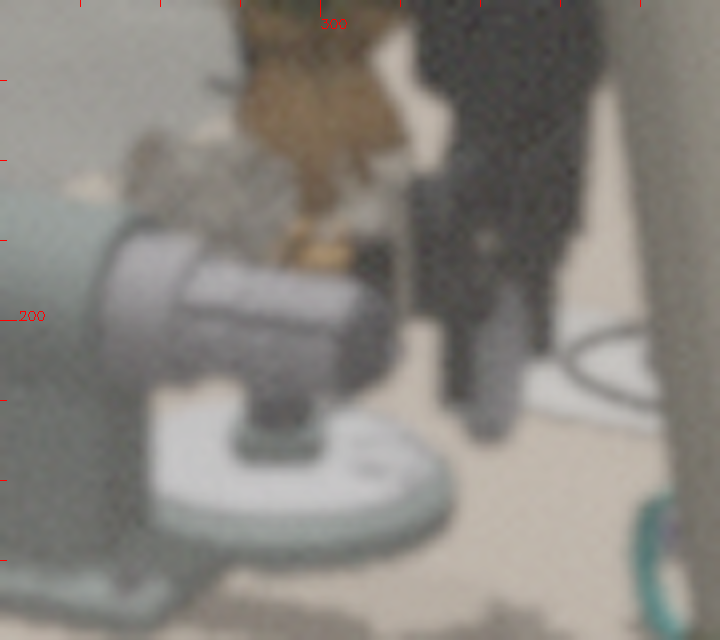

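That was my last picture. The bangle is held upright with its bottom at (320,214), as predicted, and lines up with the bare mandrel whose nose is at (309,204). Inserting under force watch.

```bash
python3 -m jog '[[0,0,0,0.012,0,0,60],[0,0,0,0.012,0,0,60],[0,0,0,0.012,0,0,60],[0,0,0,0.01,0,0,60],[0,0,0,0,0,0,60]]' >/dev/null; python3 go.py; python3 -m jog '[[0,0,0,0.012,0,0,60],[0,0,0,0.012,0,0,60],[0,0,0,0,0,0,60]]' >/dev/null; python3 go.py .54 -.1725 .105 2.3
```

```text
t 26.2 p [ 0.4722 -0.1759  0.1049] a 2.26 q [-34.  54.] w 0.0634 F [ 0.5 -0.  -0.2] g 28.3
t 26.6 p [ 0.4963 -0.175   0.1049] a 2.26 q [-32.  55.] w 0.0636 F [ 0.6  1.3 -0.2] g 28.3
tool shift [ 0.0438 -0.0008 -0.0001]
turn z -0.001
```

```bash
python3 -m jog '[[0,0,0,0.012,-0.0008,0,60],[0,0,0,0.012,0,0,60],[0,0,0,0.01,0,0,60],[0,0,0,0,0,0,60]]' >/dev/null; python3 go.py; python3 -m jog '[[0,0,0,0.006,0,0,60],[0,0,0,0.004,0,0,60],[0,0,0,0,0,0,60]]' >/dev/null; python3 go.py;  python3 -m jog '[[0,0,0,0,0,0.002,60],[0,0,0,0,0,0.0015,60],[0,0,0,0,0,0,60]]' >/dev/null; python3 go.py
```

```text
t 27.1 p [ 0.5301 -0.1728  0.1048] a 2.26 q [-30.  58.] w 0.0636 F [-0.1  0.5  0.2] g 28.3
t 27.5 p [ 0.5396 -0.1725  0.105 ] a 2.23 q [-30.  58.] w 0.0637 F [-0.4  0.  -1.1] g 28.3
t 27.9 p [ 0.5393 -0.1726  0.1015] a 2.22 q [-30.  58.] w 0.0635 F [-0.7 -0.1 -0.1] g 28.4
```

```bash
python3 -m jog '[[0,0,0,0,0,0,80],[0,0,0,0,0,0,90],[0,0,0,0,0,0,100],[0,0,0,0,0,0,100],[0,0,0,0,0,-0.02,100],[0,0,0,0,0,-0.03,100],[0,0,0,0,0,-0.035,100],[0,0,0,0,0,-0.035,100],[0,0,0,0,0,0,100]]' >/dev/null; python3 go.py; python3 -m jog '[[0,0,0,0.01,-0.038,0,100],[0,0,0,0.01,-0.038,0,100],[0,0,0,0.013,-0.038,0,100],[0,0,0,0.013,-0.038,0,100],[0,0,0,0.0126,-0.038,0,100],[0,0,-0.103,0,0,0,100],[0,0,-0.102,0,0,0,100],[0,0,0,0,0,0,100]]' >/dev/null; python3 go.py .5904 .0197 .104 14
python3 - <<'E'
from h import *
s=cam("side"); t=cam("top")
b=s["bgr"]; a=cv2.imread("pics/side0.png") 
# bangle on the sleeve: brightness row along the sleeve in the side view vs. the bare picture
u=np.array([.9992,.0402,0]); v=np.array([-.0402,.9992,0]); P0=np.array([.5514,-.172,.12])
for o in(5,8,12,16,20,25,30,40):
    p=P0-u*o/1e3; q=proj(s,[p+[0,0,.031-.0045]])[0]; 
    col=b[int(q[1])-8:int(q[1])+8,int(round(q[0]))].mean(1).round(0).astype(int); print(o,q,col)
E
```

```text
t 29.0 p [ 0.5403 -0.1729  0.2241] a 2.23 q [-30.  58.] w 0.0855 F [-0.5 -0.8  0.1] g 0.0
t 30.0 p [0.5903 0.0197 0.2205] a 13.92 q [-10.  67.] w 0.0857 F [ 0.3 -0.   0.1] g 0.0
tool shift [2.000e-04 1.000e-04 1.165e-01]
turn z -0.001
5 [286.5 191.4] [ 98 100 102 103 100  93  89  93 105 124 137 140 140 136 128 126]
8 [287.4 191.5] [ 97 103 104 103 101  94  89  96 115 130 139 140 136 134 124 117]
12 [288.5 191.7] [101 101 102  99  96  92  85  94 116 133 136 135 133 127 121 109]
16 [289.6 191.9] [ 98 104  99  94  94  91  88  90 110 115 126 136 139 139 135 122]
20 [290.8 192. ] [ 96  92  96  99  96  93  95 102 108 125 141 144 144 138 123 102]
25 [292.2 192.2] [ 92  94  98  98  98  95  97 101 106 124 142 143 146 141 125 100]
30 [293.6 192.5] [ 95  99 101  97  92  89  94  94  94 109 134 147 150 145 128 106]
40 [296.5 192.9] [ 92  91  96 100 101  88  77  70  78  96 127 148 153 147 137 117]
```

```bash
python3 -m jog '[[0,0,0,0,0,0.03,100],[0,0,0,0,0,0.03,100],[0,0,0,0,0,0.025,100],[0,0,0,0,0,0.02,100],[0,0,0,0,0,0.0115,100],[0,0,0,0,0,0,100]]' >/dev/null; python3 go.py; python3 -m jog '[[0,0,0,0,0,0,85],[0,0,0,0,0,0,80],[0,0,0,0,0,0,76],[0,0,0,0,0,0,72],[0,0,0,0,0,0,65],[0,0,0,0,0,0,60],[0,0,0,0,0,0,60]]' 25 >/dev/null; python3 go.py;  python3 -m jog '[[0,0,0,0,0,-0.007,60],[0,0,0,0,0,-0.007,60],[0,0,0,0,0,-0.006,60],[0,0,0,0,0,0,60]]' 25 >/dev/null; python3 go.py
```

```text
t 30.9 p [0.5904 0.0196 0.1045] a 13.92 q [-10.  67.] w 0.0854 F [ 0.  -0.4  0.3] g 0.0
t 31.7 p [0.5911 0.0197 0.1062] a 13.97 q [-10.  66.] w 0.0636 F [-1.2  1.5  5.5] g 26.0
t 32.2 p [0.5908 0.0196 0.1256] a 13.97 q [-10.  66.] w 0.0637 F [-0.  -0.1  0.1] g 27.6
```

Run:
```python
from h import *
# top picture t7 (bare sleeve) against now: where did the ring appear?
a=cv2.imread("pics/t7.png"); t=cam("top"); b=t["bgr"]
d=np.abs(a.astype(int)-b).sum(2)[165:225,325:375]; print((d>60).sum(1).tolist()); 
ys,xs=np.nonzero(d>60); print(xs.min()+325 if len(xs) else None, xs.max()+325 if len(xs) else None)
g=cv2.cvtColor(b,cv2.COLOR_BGR2GRAY); print(g[178:200,334:340].tolist())
```

```text
[0, 0, 0, 0, 0, 0, 0, 0, 0, 0, 0, 0, 0, 0, 0, 0, 0, 0, 2, 6, 8, 5, 8, 10, 13, 12, 9, 2, 2, 7, 3, 3, 3, 3, 0, 0, 0, 0, 0, 0, 0, 0, 0, 0, 0, 0, 0, 0, 0, 0, 0, 0, 0, 0, 0, 0, 0, 0, 0, 0]
325 362
[[25, 35, 44, 54, 62, 65], [27, 35, 43, 55, 61, 65], [30, 35, 44, 54, 60, 65], [30, 34, 44, 54, 60, 65], [30, 35, 44, 48, 46, 47], [29, 24, 27, 27, 33, 52], [37, 27, 25, 18, 27, 64], [40, 37, 35, 30, 39, 70], [42, 40, 39, 34, 48, 68], [40, 38, 43, 46, 53, 62], [33, 36, 45, 48, 59, 66], [26, 37, 47, 53, 61, 67], [26, 38, 48, 54, 61, 65], [25, 36, 46, 48, 55, 57], [22, 32, 40, 47, 51, 48], [28, 29, 31, 36, 37, 68], [35, 27, 31, 30, 34, 82], [52, 48, 43, 41, 38, 81], [57, 55, 54, 52, 36, 76], [56, 56, 56, 54, 34, 70], [56, 55, 57, 53, 34, 63], [55, 56, 57, 54, 39, 59]]
```

```bash
python3 -m jog '[[0,0,0,-0.015,0,0,60],[0,0,0,-0.02,0,0,60],[0,0,0,-0.02,0,0,60],[0,0,0,-0.02,0,0,60],[0,0,0,-0.02,0,0,60],[0,0,0,0,0,0,60],[0,0,0,-0.02,0,-0.04,60],[0,0,0,-0.02,0,-0.04,60]]' >/dev/null; python3 go.py; python3 -m jog '[[0,0,0,-0.02,0.03,0,60],[0,0,0,-0.02,0.03,0,60],[0,0,0,-0.02,0.03,0,60],[0,0,0,-0.0135,0.03,0,60],[0,0,0,0,0.0307,0,60],[0,0,0.103,0,0,0,60],[0,0,0.102,0,0,0,60],[0,0,0,0,0,0,60]]' >/dev/null; python3 go.py .425 -.1771 .106 2.3
```

```text
t 33.3 p [ 0.4598 -0.013   0.2058] a 13.98 q [-16.  60.] w 0.0632 F [ 1.   0.1 -0.1] g 28.2
t 34.3 p [ 0.4252 -0.1772  0.205 ] a 2.28 q [-37.  50.] w 0.0633 F [ 0.2  0.1 -0.7] g 28.2
tool shift [-0.0003 -0.0001  0.099 ]
turn z -0.0
```

```bash
python3 -m jog '[[0,0,0,0,0,0.03,60],[0,0,0,0,0,0.03,60],[0,0,0,0,0,0.025,60],[0,0,0,0,0,0.014,60],[0,0,0,0,0,0,60]]' >/dev/null; python3 go.py; python3 -m jog '[[0,0,0,0.012,0,0,60],[0,0,0,0.012,0,0,60],[0,0,0,0.012,0,0,60],[0,0,0,0.01,0,0,60],[0,0,0,0,0,0,60]]' >/dev/null; python3 go.py; python3 -m jog '[[0,0,0,0.012,0,0,60],[0,0,0,0.012,0,0,60],[0,0,0,0,0,0,60]]' >/dev/null; python3 go.py .518 -.1733 .106 2.3
```

```text
t 34.9 p [ 0.4247 -0.1768  0.1054] a 2.34 q [-37.  50.] w 0.0638 F [ 0.3  0.5 -0.7] g 28.2
t 35.5 p [ 0.4713 -0.1751  0.1059] a 2.27 q [-34.  54.] w 0.063 F [ 0.2 -0.2 -0.2] g 28.2
t 35.9 p [ 0.4954 -0.1743  0.1059] a 2.26 q [-32.  55.] w 0.0634 F [-0.1 -1.  -1.1] g 28.2
tool shift [ 0.0226 -0.0001 -0.0001]
turn z -0.001
```

```bash
python3 -m jog '[[0,0,0,0.012,0,0,60],[0,0,0,0.0105,0,0,60],[0,0,0,0,0,0,60]]' >/dev/null; python3 go.py; python3 -m jog '[[0,0,0,0,0,0.002,60],[0,0,0,0,0,0.0015,60],[0,0,0,0,0,0,60]]' >/dev/null; python3 go.py;  python3 -m jog '[[0,0,0,0,0,0,80],[0,0,0,0,0,0,90],[0,0,0,0,0,0,100],[0,0,0,0,0,0,100],[0,0,0,0,0,-0.02,100],[0,0,0,0,0,-0.03,100],[0,0,0,0,0,-0.035,100],[0,0,0,0,0,-0.035,100],[0,0,0,0,0,0,100]]' >/dev/null; python3 go.py .5715 -.3675 .234 46
```

```text
t 36.3 p [ 0.5178 -0.1734  0.1059] a 2.25 q [-31.  57.] w 0.0636 F [ 0.7  0.1 -0.5] g 28.2
t 36.6 p [ 0.5169 -0.1734  0.1025] a 2.21 q [-31.  57.] w 0.064 F [ 0.3  0.5 -0.6] g 28.2
t 37.8 p [ 0.5179 -0.1738  0.225 ] a 2.23 q [-31.  57.] w 0.0855 F [ 0.4 -0.3 -1.1] g 0.0
tool shift [ 0.0461  0.1957 -0.0082]
turn z -0.764
```

```bash
python3 -m jog '[[0,0,0,0.009,0.039,0,100],[0,0,0,0.009,0.039,0,100],[0,0,0,0.009,0.039,0,70],[0,0,0,0.009,0.039,0,50],[0,0,0,0.0101,0.0397,0,50],[0,0,0,0,0,0,50]]' >/dev/null; python3 -m jog '[[0,0,-0.166,0,0,0,50],[0,0,-0.166,0,0,0,50],[0,0,-0.166,0,0,0,50],[0,0,-0.166,0,0,0,50],[0,0,-0.166,0,0,0,50],[0,0,-0.166,0,0,0,50],[0,0,-0.166,0,0,0,50],[0,0,0,0,0,0,50]]' >/dev/null; python3 go.py .5715 -.368 .063 69
python3 - <<'E'
from h import *
a=cv2.imread("pics/t7.png"); t=cam("top"); b=t["bgr"]
g=cv2.cvtColor(b,cv2.COLOR_BGR2GRAY).astype(int); g0=cv2.cvtColor(a,cv2.COLOR_BGR2GRAY).astype(int)
for r in range(180,216): print(r,g[r,332:341].tolist(),(g-g0)[r,332:341].tolist())
E
```

```text
t 39.5 p [ 0.5706 -0.3663  0.2219] a 68.75 q [-43. -21.] w 0.0425 F [-0.4  0.9 -1.6] g 0.0
tool shift [-0.0014  0.0016  0.1589]
turn z -0.004
180 [42, 41, 31, 35, 44, 56, 61, 65, 72] [1, 1, 2, 1, -1, 1, 1, 0, 0]
181 [42, 41, 30, 35, 46, 55, 60, 66, 72] [1, 1, -1, 1, 1, 1, 0, 1, 0]
182 [42, 41, 30, 35, 44, 49, 45, 48, 42] [2, 1, 0, 1, 1, 1, -1, 1, 0]
183 [42, 40, 30, 26, 27, 27, 34, 52, 31] [0, 0, 0, -1, 0, 1, 1, 2, 0]
184 [42, 41, 37, 27, 26, 18, 28, 65, 33] [1, 0, 0, 0, 1, 0, 0, 2, 0]
185 [42, 41, 41, 37, 36, 30, 40, 70, 37] [1, 0, 1, 0, 0, -1, 2, -1, 3]
186 [42, 41, 41, 40, 40, 39, 52, 64, 57] [1, -1, 0, 0, 0, 6, 12, -10, 29]
187 [42, 41, 34, 41, 44, 48, 52, 62, 59] [0, 0, -8, -1, 4, 15, 13, -27, 27]
188 [41, 35, 29, 38, 44, 54, 60, 67, 68] [0, -6, -12, -3, 4, 25, 23, -28, 33]
189 [41, 31, 28, 39, 48, 55, 63, 68, 72] [0, -10, -12, -3, 8, 19, 22, -30, 36]
190 [38, 31, 27, 38, 48, 55, 62, 67, 65] [0, -7, -11, 1, 11, 19, 12, -34, 30]
191 [31, 30, 26, 37, 42, 47, 53, 58, 63] [-2, -2, -4, 6, 10, 17, 4, -42, 25]
192 [27, 28, 22, 32, 40, 46, 48, 48, 42] [0, 2, -5, -1, 8, 14, 9, -50, 1]
19
[... 1034 characters left out ...]
2, 31, 69] [-1, 1, 1, 1, 1, -1, 1, 0, 1]
207 [56, 56, 56, 56, 57, 56, 47, 41, 70] [0, 1, 2, 1, 1, 1, 2, -1, -4]
208 [56, 57, 57, 55, 56, 56, 46, 45, 84] [-1, 1, 2, 0, 1, 1, 0, -1, -8]
209 [57, 57, 56, 56, 57, 55, 43, 40, 89] [0, 1, 0, 0, 1, -1, 1, -2, -7]
210 [57, 57, 57, 57, 57, 55, 40, 37, 88] [1, 2, 1, 1, 1, 1, 0, -3, -8]
211 [56, 57, 56, 57, 57, 56, 50, 39, 92] [-7, -4, 0, 0, 2, 0, 1, -2, -7]
212 [57, 57, 55, 56, 56, 56, 53, 49, 96] [-9, -7, -2, 0, -1, -1, 1, -2, -5]
213 [56, 57, 56, 57, 57, 56, 54, 49, 94] [-10, -7, -1, 0, 1, -1, 0, -2, -5]
214 [57, 57, 56, 58, 56, 56, 54, 38, 68] [-8, -8, -6, 1, 0, 1, 1, -2, -4]
215 [56, 57, 56, 57, 57, 57, 55, 43, 32] [-8, -8, -10, -5, 0, 1, 0, 1, -3]
```

The top camera shows two rings side by side on the shoes, at rows 187-193 and 197-203. Now the lever.

```bash
python3 -m jog '[[0,0,0,-0.0014,0.0016,0.04,50],[0,0,0,0,0,0.04,50],[0,0,0,0,0,0.03,50],[0,0,0,0,0,0.025,50],[0,0,0,0,0,0.0145,50],[0,0,0,0,0,0.009,50],[0,0,0,0,0,0,50]]' >/dev/null; python3 go.py; python3 -m jog '[[0,0,0,0,0,0,20],[0,0,0,0,0,0,10],[0,0,0,0,0,0,10],[0,0,0,0,0,0,10]]' 20 >/dev/null;  python3 go.py .5519 -.3667 .063 69
```

```text
t 40.5 p [ 0.5717 -0.369   0.064 ] a 68.76 q [-43. -22.] w 0.0427 F [-0.5  1.   0.6] g 0.0
t 41.0 p [ 0.5719 -0.3692  0.065 ] a 68.8 q [-43. -22.] w 0.023 F [-1.3  1.5  6.9] g 20.1
tool shift [-0.0049 -0.0196  0.002 ]
turn z -0.004
```

```bash
python3 -m jog '[[0,0,0,-0.003,-0.0096,0,10],[0,0,0,-0.002,-0.0097,0,10],[0,0,0,-0.0011,-0.0099,0,10],[0,0,0,-0.0011,-0.0099,0,10],[0,0,0,0.0009,-0.01,0,10],[0,0,0,0.0009,-0.0099,0,10],[0,0,0,0,0,0,10]]' 25 >/dev/null; python3 go.py .4996 -.3412 .064
```

```text
t 41.8 p [ 0.5146 -0.3545  0.0651] a 68.73 q [-45. -24.] w 0.0229 F [-2.3 -5.4  3.5] g 25.5
tool shift [ 0.007  -0.0188  0.001 ]
```

```bash
python3 -m jog '[[0,0,0,0.003,-0.0065,0,10],[0,0,0,0.003,-0.0065,0,10],[0,0,0,0.001,-0.005,0,10],[0,0,0,0,0,0,10]]' 25 >/dev/null; python3 go.py .4996 -.3412 .064
```

```text
t 42.3 p [ 0.5008 -0.3416  0.0651] a 68.72 q [-45. -24.] w 0.0229 F [-1.6 -5.9  3.8] g 26.2
tool shift [-0.0001 -0.0012  0.0011]
```

```bash
python3 -m jog '[[0,0,0,0,-0.0012,0,10],[0,0,0,0,0,0,10]]' 25 >/dev/null; python3 go.py; python3 -m jog '[[0,0,0,0,0,0,50],[0,0,0,0,0,0,50],[0,0,0,0,0,0,50],[0,0,0,0,0,-0.03,50],[0,0,0,0,0,-0.05,50],[0,0,0,0,0,-0.05,50],[0,0,0,0,0,-0.04,50],[0,0,0,-0.05,0.05,0,50],[0,0,0,-0.05,0.05,0,50],[0,0,0,-0.05,0.05,0,50]]'>/dev/null; python3 -m jog '[[0,0,0,-0.05,0.02,0,50],[0,0,0,-0.05,0,0,50],[0,0,0,0,0,0,50],[0,0,0,0,0,0,50]]' >/dev/null; python3 go.py
python3 - <<'E'
from h import *
t=cam("top"); s=cam("side"); cv2.imwrite("pics/end_t.png",t["bgr"]); cv2.imwrite("pics/end_s.png",s["bgr"]); a=cv2.imread("pics/top0.png")
for im in(a,t["bgr"]):
    g=im[195:222,408:440].max(2); m=(g<28).astype(np.uint8); n,l,st,c=cv2.connectedComponentsWithStats(m); k=1+st[1:,4].argmax() if n>1 else 0
    p=c[k]+[408,195]; w=onz(t,p,.096); d=np.array([.5678,-.268])-w[:2]; print("knob",p.round(1),st[k],w,"lever",round(np.arctan2(d[0],d[1])+.0402,3))
g=cv2.cvtColor(t["bgr"],cv2.COLOR_BGR2GRAY).astype(int); g0=cv2.cvtColor(cv2.imread("pics/t7.png"),cv2.COLOR_BGR2GRAY).astype(int)
print("left",[(np.abs(g-g0)[r,328:345]>12).sum() for r in range(182,208)])
for r in(189,190,200,201):
    x=np.r_[g[r,332:340],g[r,358:370]]; print(r,x.tolist())
E
```

```text
t 42.6 p [ 0.5004 -0.3413  0.0651] a 68.72 q [-45. -24.] w 0.0228 F [ 2.1 -6.7  1.3] g 26.2
t 44.3 p [ 0.5472 -0.599   0.2277] a 68.82 q [-56. -35.] w 0.0427 F [ 0.8 -0.6  0. ] g 0.0
knob [422.2 208.7] [ 8  9 13 10 96] [ 0.5001 -0.3401  0.096 ] lever 0.794
knob [423.5 208. ] [  0   0  32  27 864] [ 0.5016 -0.343   0.096 ] lever 0.763
left [np.int64(2), np.int64(2), np.int64(5), np.int64(6), np.int64(6), np.int64(4), np.int64(7), np.int64(9), np.int64(5), np.int64(7), np.int64(4), np.int64(8), np.int64(6), np.int64(5), np.int64(4), np.int64(5), np.int64(5), np.int64(6), np.int64(6), np.int64(7), np.int64(7), np.int64(5), np.int64(6), np.int64(6), np.int64(7), np.int64(9)]
189 [40, 37, 28, 36, 45, 54, 61, 66, 46, 49, 41, 33, 46, 115, 125, 125, 124, 124, 124, 124]
190 [39, 39, 26, 37, 44, 53, 60, 59, 32, 44, 38, 37, 67, 117, 125, 125, 124, 125, 124, 125]
200 [56, 56, 35, 29, 41, 50, 56, 59, 33, 42, 54, 34, 42, 76, 119, 127, 125, 124, 125, 126]
201 [55, 55, 36, 29, 39, 47, 52, 51, 27, 39, 50, 45, 56, 59, 109, 125, 126, 125, 125, 125]
```

```bash
python3 -m jog '[[0,0,0,-0.009,-0.045,0,50],[0,0,0,-0.009,-0.045,0,50],[0,0,0,-0.009,-0.045,0,50],[0,0,0,-0.009,-0.045,0,50],[0,0,0,-0.009,-0.045,0,50],[0,0,0,-0.009,-0.045,0,50],[0,0,0,-0.009,-0.045,0,50],[0,0,0,-0.009,-0.045,0,50],[0,0,0,0,0,0,50]]'>/dev/null; python3 go.py
python3 - <<'E'
from h import *
t=cam("top"); s=cam("side"); cv2.imwrite("pics/end_t.png",t["bgr"]); a=cv2.imread("pics/top0.png")
for im in(a,t["bgr"]):
    g=im[195:222,408:440].max(2); m=(g<28).astype(np.uint8); n,l,st,c=cv2.connectedComponentsWithStats(m); k=1+st[1:,4].argmax() if n>1 else 0
    p=c[k]+[408,195]; w=onz(t,p,.096); d=np.array([.5678,-.268])-w[:2]; print("knob",p.round(1),st[k],w,"lever",round(np.arctan2(d[0],d[1])+.0402,3))
b=t["bgr"]
for n,(x0,y0,x1,y1) in dict(tin=(245,220,282,252),beads=(298,245,335,282),pliers=(203,245,270,275),teal=(350,255,380,285),cradle=(120,225,190,290),clampsleeve=(330,180,370,210),stand=(140,125,285,205)).items():
    print(n,np.abs(a[y0:y1,x0:x1].astype(int)-b[y0:y1,x0:x1]).mean().round(1))
g=cv2.cvtColor(b,cv2.COLOR_BGR2GRAY).astype(int); print(g[183:207,332:341].tolist())
hsv=cv2.cvtColor(b,cv2.COLOR_BGR2HSV)[225:290,120:190]; m=((hsv[...,0]>12)&(hsv[...,0]<28)&(hsv[...,1]>75)).astype(np.uint8); ys,xs=np.nonzero(m); print("cradle px",xs.mean()+120,ys.mean()+225,xs.min()+120,xs.max()+120)
E
```

```text
t 45.5 p [ 0.1837 -0.5358  0.2249] a 68.7 q [-83. -62.] w 0.0427 F [ 0.1 -0.6  0.3] g 0.0
knob [422.2 208.7] [ 8  9 13 10 96] [ 0.5001 -0.3401  0.096 ] lever 0.794
knob [421.4 209.5] [ 7 10 13 10 96] [ 0.4982 -0.3384  0.096 ] lever 0.82
tin 0.6
beads 2.9
pliers 0.6
teal 1.0
cradle 2.2
clampsleeve 7.0
stand 3.0
[[40, 40, 31, 25, 27, 40, 33, 21, 20], [39, 41, 37, 25, 32, 86, 62, 19, 16], [41, 41, 40, 34, 33, 81, 65, 25, 28], [40, 40, 40, 38, 33, 58, 62, 53, 57], [41, 40, 32, 36, 40, 47, 56, 57, 64], [39, 34, 27, 34, 42, 51, 59, 63, 69], [40, 38, 27, 36, 47, 53, 60, 65, 69], [38, 37, 26, 36, 45, 53, 58, 59, 62], [31, 30, 22, 34, 41, 48, 51, 54, 58], [27, 27, 21, 29, 38, 46, 46, 34, 33], [50, 49, 34, 24, 28, 44, 79, 27, 19], [56, 56, 51, 30, 21, 41, 90, 29, 18], [55, 56, 55, 48, 28, 39, 90, 35, 15], [56, 56, 56, 54, 33, 41, 83, 41, 28], [56, 56, 56, 53, 31, 35, 60, 55, 53], [54, 55, 46, 39, 35, 41, 49, 55, 63], [56, 55, 35, 30, 38, 48, 55, 60, 67], [56, 56, 35, 30, 40, 49, 57, 61, 67], [55, 55, 35, 30, 39, 47, 54, 55, 62], [55, 54, 40, 28, 34, 44, 48, 52, 56], [56, 57, 52, 25, 30, 41, 46, 43, 30], [56, 59, 56, 35, 27, 49, 91, 67, 22], [55, 56, 56, 50, 40, 49, 103, 77, 24], [55, 55, 54, 54, 49, 42, 98, 73, 23]]
cradle px 153.5152380952381 256.9923809523809 126 179
```

```bash
python3 -c "
from rig import job; print(job.close_job())"
```

```text
the job is handed in; nothing more can be done
None
```

The job is handed in: the finished bangle stands in the cradle slot, both bangles from the stand are side by side on the clamp's shoes, and the lever reads about 0.82 rad, at the two-dot mark (0.8).

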